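# Draw the paint tray up to its stop and get the tall jar out

### The arm

A 7-joint arm with a two-finger parallel gripper is mounted at the origin on the work surface. World frame = base frame: x ahead of the robot, y to its left, z up, the work surface at z = 0. Lengths are in m, angles in rad, forces in N, time in s.
With the tool pointing down it reaches from about 0.4 to 0.9 m from the base axis. Payload 5.5 kg.
Tool frame: the origin (TCP) lies at the very end of the fingers, on their centre line; the grasp point (between the pads) lies behind it (ctrl.grip_depth is the z of the grasp point in the tool frame, in m); z points along the fingers, y is the line along which they close (so a half turn about z gives the same grasp; the last joint's range is limited). The gripper opens to 85 mm and grips with 20 to 120 N. Pads are 22 mm wide; open, the fingers measure 114 mm over their backs; the gripper's body (76 mm by 85 mm) begins 54 mm behind the grasp point. The pads swing forward as they close: fully open they stand 13 mm farther back than shut.
Start: joints at [-0.844, 0.501, -0.427, 1.55, 0.221, 1.138, -0.21], TCP at [0.291, 0.581, 0.231] pointing down, gripper open.
Joint ranges: [-2.88, 2.88], [-0.31, 2.03], [-1.54, 1.56], [0.2, 2.42], [-1.41, 4.55], [0.19, 2.02], [-2.57, 2.57]. Speed limits (rad/s): [2.57, 2.57, 3.14, 3.14, 3.14, 3.14, 3.14].

### API

Orientations are given as a rotation vector (axis times angle).
In Python, from station import ctrl gives the robot as it stands.
- The arm moves only by the shell command python3 -m handwheel 'ROWS' [FORCE]. ROWS is text: rows parted by semicolons, each of 7 numbers parted by spaces: the shift along the tool's x, y, z as a fraction of full scale, then the turn, a rotation vector about the tool's x, y, z as a fraction of full scale, then the gripper's target within -1 to 1 (shut at 1, half-way at 0, fully open at -1). A call has 1 to 10 rows; each row is the pose to reach, as a shift and turn from the pose commanded when the call began, along the tool's axes at that moment; what a row does not reach only later rows make up. Full scale, the value 1, is 0.15 m for a shift and 120 degrees for a turn. A row lasts 1/8 s, in which the tool goes at most 62.5 mm and 10.7 degrees, less where a joint would pass 70% of its speed; a pose out of reach is approached as far as the arm can. A call with a number of a shift or a turn outside -1 to 1 is refused whole. A call with a gripper value outside its range is refused whole. The fingers move at their own pace and stop on an object; FORCE is the grip in N (left out, the last holds). Time passes only in rows, so rows that repeat a pose let the fingers close. It gives the time, the measured TCP pose, the force, the opening and the grip force at its end, in the units of the state.
- ctrl.get_obs(): the state, without advancing time (a new reading comes with each control period).
- ctrl.camera(name): name is "side" or "top"; returns (picture, depth): 480x640x3 uint8, red, green, blue; 480x640 float32, m along the optical axis (not along the pixel's ray), 0 where there is no reading.
- ctrl.calibration(name): a dict with "intrinsics" (3x3 intrinsics, pixels), "xyz" and "attitude" of the camera in the world. Camera axes: x right, y down, z forward; pixel columns grow to the right and rows downward; lengths in m; the calibration is good to about 2 mm. A picture is of the moment at which its call begins. calibration takes no time and is no camera call.
- ctrl.sign_off(): hands the job in; it is judged then, once.
The state is a dict: "clock": time; "joint_positions": joint angles; "dq": joint speeds; "joint_torque": joint torques, N m; "tcp_pos": TCP position; "orientation": TCP orientation; "wrist_force": force on the tool from outside, world axes, zero at the start; "torque": the same for the moment, N m; "opening": finger opening in m; "grip_force": force on a finger pad.
Only numpy, scipy, OpenCV 4.12 (cv2) and the standard library are available. Lean on these libraries where they do the work, as an engineer would, in place of code of your own. Each camera call takes 0.05 s, during which the arm holds its last target. There are 200 camera calls.

### The job

Reach over the paint tray, hook your fingertips behind the lip on its far side and draw it gently towards you until it sits square and bears firmly against the wooden stop bar. Leave it there, take the tall jar out of it and stand the jar upright in the middle of the round cork mat. Let the squat jars stay standing in the tray, and leave the mug, the mask and the vase alone.

Things in the scene. Friction and masses are not known exactly. Their poses are not given: they have to be found in the camera images.
- tray: Loose plywood paint tray, in mm 150 deep (x) by 240 wide (y) by 45 high over its lip. Origin: centre of its underside; x points away from the robot; near lip's front face at x = -75. Near half: three wells, 72 apart along y, floor 6 mm up, hold the jars. Far 40 mm inside: closed brush ledge 38 to 42 high, no room for a finger. Empty 350 to 650 g; with jars slides at 3 to 7 N.
- tray_far_lip (a point): Middle of the outer face of the tray's far lip, 39 mm above the bench, at x = +75 in the tray's frame, same axes. The lip runs round the whole top edge of the tray, is 12 mm high (33 to 45 mm above the bench) and stands 6 mm out from the 8 mm thick walls.
- stop: Adjustable stop: wooden bar, in mm 180 long (y), 24 thick, top 39 above the bench, on slotted arms clamped to the bench. Origin: on the bench below the middle of the bar's far face when the bar is fully back; x points away from the robot, to the tray. The bar is clamped 8 to 40 mm farther out than that, not measured here: feel for it with the tray. Rigid. It meets the tray's near lip.
- tall_jar: The tall slim paint jar, a closed upright cylinder 38 mm in diameter and 92 mm high, about 110 g, white with a paper label; in the tray it rises to 98 mm above the bench, 34 mm above the squat jars and 53 mm above the lip. Stands loose in any one of the three wells. Origin: centre of its underside, z up.
- squat_jar_a: A squat paint jar, 48 mm in diameter and 58 mm high, about 100 g, standing loose in a well of the tray. Origin: centre of its underside, z up.
- squat_jar_b: A second squat paint jar, the same as the first, in another well of the tray.
- cork_mat: Round cork mat fixed to the bench to the left or right of the tray, 110 mm in diameter, 6 mm thick. Origin: centre of its underside on the bench.
- mug: Paint-spotted mug, 80 mm in diameter and 92 mm high, standing on the other side of the tray from the cork mat; to be left alone. Origin: centre of its underside.
- mask: White mask blank lying face up on the bench to the left and farther off, about 186 by 146 mm and 60 mm high; to be left alone. Origin: centre of its underside.
- vase: Amber glass vase, 80 mm across and 190 mm high, to the right and farther off; to be left alone. Origin: centre of its underside.
Not all that is in view belongs to the job. Leave any blue or green look-alike of the tall_jar alone.

How it is judged:
On the way, in this order (a step that is already met when the one before it is completed fails the run):
1. fingertips hooked behind the far lip of the tray, pulling on it (x of the grasp point in the frame of tray above 0.076 m and contact force between the fingers and tray above 1 N), for 0.2 s.
2. tray drawn square against the stop bar and bearing on it with more than 3 N, the fingers still behind the far lip (contact force between tray and stop above 3 N and angle between the x axis of tray and the x axis of stop, either way round below 0.03 rad and x of the grasp point in the frame of tray above 0.07 m), for 0.3 s.
At the end, for the whole second after the job is handed in: Tray standing at the stop bar (its front 6 to 42 mm out from the stop's zero), square within 0.03 rad, sideways within 50 mm; tall jar upright on the cork mat within 20 mm of its middle; both squat jars upright in the tray; all at rest (x of tray in the frame of stop between 0.081 and 0.117 m and y of tray in the frame of stop between -0.05 and 0.05 m and angle between the x axis of tray and the x axis of stop, either way round below 0.03 rad and horizontal distance between tall_jar and cork_mat below 0.02 m and angle between each of tall_jar, squat_jar_a, squat_jar_b's own z axis and vertical below 0.1 rad and z of tall_jar in the frame of cork_mat between 0.003 and 0.01 m and linear speed of each of tall_jar, tray below 0.02 m/s and horizontal distance between each of squat_jar_a, squat_jar_b and tray below 0.11 m and height (world z) of each of squat_jar_a, squat_jar_b below 0.02 m); the robot touches nothing.
It fails at once if the tray is pulled against the stop with more than 18 N (contact force between tray and stop above 18 N).
It fails at once if the fingers press on the tray with more than 25 N (contact force between the fingers and tray above 25 N).
It fails at once if the tall jar is let go more than about 2 cm above the mat (horizontal distance between tall_jar and cork_mat below 0.08 m and height (world z) of tall_jar above 0.028 m and contact force between the fingers and tall_jar below 0.01 N).
It fails at once if the tray is shoved about while the tall jar is lifted out of it or after (height (world z) of tall_jar above 0.03 m and linear speed of tray above 0.05 m/s).
It fails at once if a squat jar is tipped over, or the mug, the mask or the vase is shifted by more than 20 mm (angle between any of squat_jar_a, squat_jar_b's own z axis and vertical above 0.4 rad or distance of any of mug, mask, vase from where it was at the start of the episode above 0.02 m).
It also fails if it takes over 61 s, if anything falls off the work surface, if the arm or the gripper's body presses on something with over 40 N, if the wrist force passes 120 N, or if a joint passes its speed limit or range.

## Working session

There is one attempt and no reset: what is moved stays moved. The work goes in short steps, Python scripts to look and compute and a shell command to move; the robot and the scene stay as the last step left them, time stands still between calls to the robot, and variables do not carry over. Pictures are saved under pics/ and viewed, at most 10 in all, crops included, and the job is handed in when it is done.

```bash
mkdir -p pics
cat > h.py <<'E'
import numpy as np,cv2
from station import ctrl
from scipy.spatial.transform import Rotation as R
def rot(a):
    a=np.array(a,float)
    return a if a.shape==(3,3) else (R.from_quat(a) if a.size==4 else R.from_rotvec(a)).as_matrix()
def snap(n,f):
    im,d=ctrl.camera(n); cv2.imwrite('pics/'+f+'.png',im[:,:,::-1]); c=ctrl.calibration(n)
    np.save('pics/'+f+'.npy',d)
    K=np.array(c['intrinsics']); v,u=np.mgrid[:480,:640]
    p=np.stack([(u-K[0,2])/K[0,0]*d,(v-K[1,2])/K[1,1]*d,d],-1)
    w=p@rot(c['attitude']).T+np.array(c['xyz']); w[d==0]=np.nan
    return im,w
E
python3 - <<'E'
from h import *
print(ctrl.calibration('top'),ctrl.calibration('side'),ctrl.grip_depth)
im,w=snap('top','t0');np.save('pics/t0w.npy',w)
im,w=snap('side','s0');np.save('pics/s0w.npy',w)
o=ctrl.get_obs();print(o)
E
```

```text
{'intrinsics': array([[593.89260179,   0.        , 320.05566617],
       [  0.        , 593.89260179, 238.27571242],
       [  0.        ,   0.        ,   1.        ]]), 'xyz': array([0.36207331, 0.0019502 , 1.14760598]), 'attitude': array([-2.13694126,  2.11394619, -0.19090683])} {'intrinsics': array([[439.4101186 ,   0.        , 324.48237711],
       [  0.        , 439.4101186 , 233.50899176],
       [  0.        ,   0.        ,   1.        ]]), 'xyz': array([ 0.18564915, -0.68457267,  0.78955689]), 'attitude': array([-2.26750013,  0.62056192, -0.25544692])} -0.0187
{'clock': 0.1, 'joint_positions': array([-0.84374926,  0.50176826, -0.42677427,  1.55133288,  0.22076764,
        1.13828593, -0.21030251]), 'dq': array([-5.95818126e-04, -2.34314385e-03, -1.13912896e-06, -2.45411919e-03,
        9.56037902e-05, -1.72267386e-03,  6.28830058e-05]), 'joint_torque': array([-1.14258376e-02, -5.70810199e+01, -5.83956107e+00, -2.81747121e+01,
        1.02589335e-02,  5.54235405e-03,  2.98928498e-06]), 'tcp_pos': array([0.29057199, 0.58074642, 0.23035646]), 'orientation': array([-7.21982912e-01, -3.05700923e+00,  2.64633241e-03]), 'wrist_force': array([-0.86390805, -0.43083264,  0.03877691]), 'torque': array([-0.02845691, -0.00186038,  0.00396487]), 'grip_force': 0.0, 'opening': 0.08552550440658402}
```

View pics/t0.png

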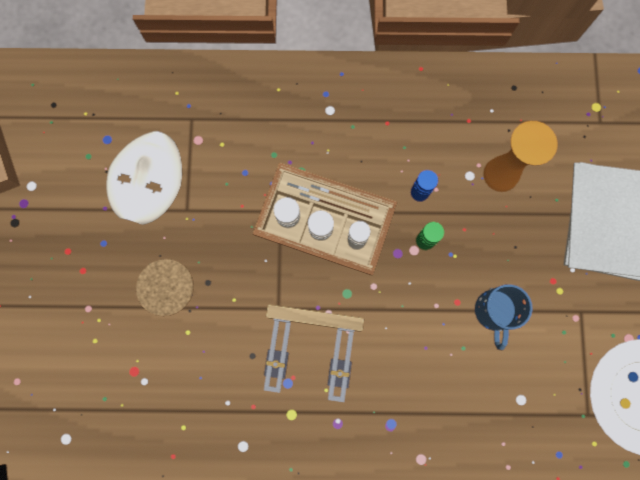

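View pics/s0.png

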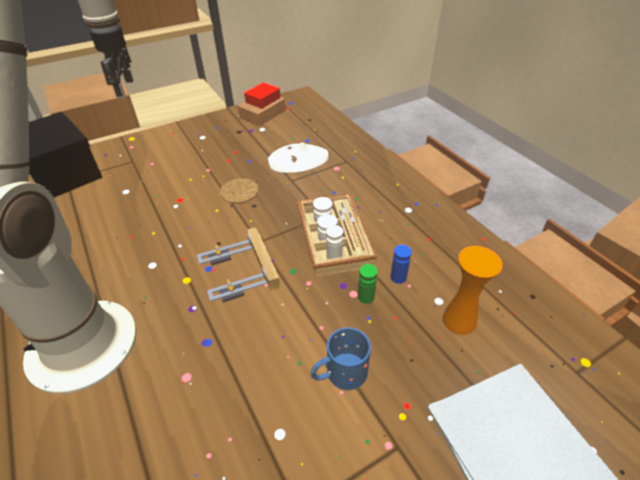

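The top view shows the tray near (325,220), turned about 15° in the image. Its three jars are at (287,212), (321,225) and (359,234), and the right one is probably the tall jar. The stop bar is at (315,317), the cork mat at (164,287), the mug at (503,308), the decoys at (426,185) and (431,235), and the vase at (533,143).

```bash
cat > m.py <<'E'
from h import *
def rect(w,sel,box,name):
    u0,u1,v0,v1=box; s=w[v0:v1,u0:u1]; m=sel(s[...,2]); n,l,st,_=cv2.connectedComponentsWithStats(m.astype(np.uint8))
    k=1+np.argmax(st[1:,4]); p=s[l==k][:,:2].astype(np.float32)
    (c,sz,a)=cv2.minAreaRect(p); 
    # yaw of the short axis
    b=cv2.boxPoints((c,sz,a)); e=[b[1]-b[0],b[2]-b[1]]; e=min(e,key=np.linalg.norm); e=e*np.sign(e[0])
    print(name,np.round(c,4),np.round(sorted(sz),4),'yaw',round(float(np.arctan2(e[1],e[0])),4),m.sum()); return c,np.arctan2(e[1],e[0])
def tray(w,box=(235,415,150,400)): return rect(w,lambda z:(z>0.031)&(z<0.05),box,'tray')
def blob(w,box,lo,hi,name):
    u0,u1,v0,v1=box;s=w[v0:v1,u0:u1];p=s[(s[...,2]>lo)&(s[...,2]<hi)]
    c,r=cv2.minEnclosingCircle(p[:,:2].astype(np.float32)); print(name,'enc',np.round(c,4),round(r,4),'mean',np.round(p.mean(0),4),len(p)); return c
E
python3 - <<'E'
from m import *
w=np.load('pics/t0w.npy')
tray(w,(235,405,150,285))
rect(w,lambda z:(z>0.03)&(z<0.048),(255,375,295,335),'stop')
for n,b in dict(jl=(270,304,192,232),jm=(305,337,205,245),jr=(344,376,215,255)).items(): blob(w,b,0.055,0.12,n)
blob(w,(344,376,210,260),0.085,0.12,'tall')
im=cv2.imread('pics/t0.png').astype(int)
blob(w,(475,540,270,360),0.08,0.12,'mug')
blob(w,(415,450,215,255),0.07,0.12,'green');blob(w,(410,450,165,205),0.07,0.12,'blue')
blob(w,(130,200,250,325),0.0035,0.015,'cork'); print(np.nanmedian(w[400:470,100:240,2]))
print(w[287,164],w[287,137],w[287,192],w[260,164],w[315,164])
E
```

```text
tray [ 0.6053 -0.0038] [0.1518 0.2403] yaw -0.3244 5541
stop [0.4143 0.0135] [0.0271 0.1798] yaw -0.1307 1325
jl enc [0.6145 0.069 ] 0.0244 mean [0.6138 0.0685 0.0631] 512
jm enc [0.5901 0.0045] 0.0241 mean [0.5896 0.0043 0.0634] 512
jr enc [ 0.568  -0.0661] 0.0195 mean [ 0.5653 -0.0652  0.0922] 422
tall enc [ 0.5683 -0.0658] 0.0193 mean [ 0.5673 -0.0658  0.0969] 353
mug enc [ 0.4268 -0.3326] 0.049 mean [ 0.4335 -0.332   0.0888] 481
green enc [ 0.5699 -0.2008] 0.0196 mean [ 0.5684 -0.1992  0.0898] 382
blue enc [ 0.6674 -0.1912] 0.0196 mean [ 0.6652 -0.1905  0.0894] 373
cork enc [0.4729 0.3049] 0.0954 mean [0.4725 0.3032 0.0061] 2221
-0.00012849018704796933
[0.47270781 0.30501484 0.00625767] [0.47239991 0.35783914 0.00362181] [0.47320809 0.25090542 0.00710505] [0.52581003 0.3092584  0.00185316] [0.41919011 0.30186927 0.00634376]
```

```bash
cat > go.py <<'E'
import sys
from h import *
# x y z and angle (deg) of tool y in the world, tool pointing down
x,y,z,a=map(float,sys.argv[1:5]); a=np.radians(a)
o=ctrl.get_obs(); R0=rot(o['orientation'])
ya=np.array([np.cos(a),np.sin(a),0]); za=np.array([0,0,-1.]); Rt=np.stack([np.cross(ya,za),ya,za],1)
s=R0.T@(np.array([x,y,z])-o['tcp_pos'])/0.15; r=R.from_matrix(R0.T@Rt).as_rotvec()/np.radians(120)
print('shift',s.round(3),'turn',r.round(3),'| t',o['clock'],'tcp',o['tcp_pos'].round(4),'F',o['wrist_force'].round(2),'y-ang',np.degrees(np.arctan2(R0[1,1],R0[0,1])).round(2),'tilt',np.degrees(np.arccos(-R0[2,2])).round(2),'open',o['opening'].round(4))
E
python3 go.py 0.7048 -0.0373 0.20 71.4
```

```text
Traceback (most recent call last):
  File "go.py", line 8, in <module>
    print('shift',s.round(3),'turn',r.round(3),'| t',o['clock'],'tcp',o['tcp_pos'].round(4),'F',o['wrist_force'].round(2),'y-ang',np.degrees(np.arctan2(R0[1,1],R0[0,1])).round(2),'tilt',np.degrees(np.arccos(-R0[2,2])).round(2),'open',o['opening'].round(4))
                                                                                                                                                                                                                                          ^^^^^^^^^^^^^^^^^^
AttributeError: 'float' object has no attribute 'round'
```

```bash
sed -i "s/o\['opening'\].round(4)/round(o['opening'],4)/" go.py; python3 go.py 0.7048 -0.0373 0.20 71.4
```

```text
shift [-4.313 -2.449  0.206] turn [-0.001 -0.    -0.066] | t 0.1 tcp [0.2906 0.5807 0.2304] F [-0.86 -0.43  0.04] y-ang 63.42 tilt 0.1 open 0.0855
```

```bash
A="-0.863 -0.49 0"; 
python3 -m handwheel '-0.863 -0.49 0 0 0 0 -1;-0.863 -0.49 0 0 0 0 -1;-0.863 -0.49 0 0 0 0 -1'
python3 -m handwheel '-0.863 -0.49 0 0 0 0 -1;-0.863 -0.49 0 0 0 0 -1;-0.863 -0.49 0 0 0 0 -1'
python3 -m handwheel '-0.863 -0.49 0 0 0 0 -1;-0.863 -0.49 0 0 0 0 -1;-0.863 -0.49 0 0 0 0 -1'
python3 -m handwheel '-0.863 -0.49 0 0 0 0 -1;-0.863 -0.49 0 0 0 0 -1;-0.863 -0.49 0 0 0 0 -1;-0.863 -0.49 0 0 0 0 -1'
python3 go.py 0.7048 -0.0373 0.12 71.4
```

```text
clock: 0.48
tcp_pos: [0.3769, 0.4531, 0.2305]
orientation: [0.73, 3.054, -0.005]
wrist_force: [0.2, -0.0, -0.2]
opening: 0.0853
grip_force: 0.0
clock: 0.85
tcp_pos: [0.4593, 0.329, 0.2307]
orientation: [0.731, 3.054, -0.004]
wrist_force: [0.4, -0.2, -0.2]
opening: 0.0853
grip_force: 0.0
clock: 1.23
tcp_pos: [0.5416, 0.2051, 0.2307]
orientation: [0.732, 3.055, -0.004]
wrist_force: [-0.4, 0.5, 0.1]
opening: 0.0855
grip_force: 0.0
clock: 1.72
tcp_pos: [0.6227, 0.0844, 0.2305]
orientation: [-0.728, -3.055, 0.001]
wrist_force: [-1.0, 0.2, -0.4]
opening: 0.0857
grip_force: 0.0
shift [-0.855 -0.476  0.736] turn [-0.    -0.    -0.068] | t 1.725 tcp [0.6227 0.0844 0.2305] F [-0.95  0.16 -0.42] y-ang 63.19 tilt 0.07 open 0.0857
```

```bash
python3 -m handwheel '-0.855 -0.476 0 0 0 -0.068 -1;-0.855 -0.476 0 0 0 -0.068 -1;-0.855 -0.476 0.2 0 0 -0.068 -1;-0.855 -0.476 0.736 0 0 -0.068 -1;-0.855 -0.476 0.736 0 0 -0.068 -1;-0.855 -0.476 0.736 0 0 -0.068 -1'
python3 go.py 0.7048 -0.0373 0.012 71.4
```

```text
clock: 2.48
tcp_pos: [0.7038, -0.0317, 0.1199]
orientation: [-0.498, -3.098, -0.002]
wrist_force: [-0.3, 1.2, 0.7]
opening: 0.0852
grip_force: 0.0
shift [-0.021 -0.034  0.719] turn [ 0.    -0.002  0.003] | t 2.475 tcp [ 0.7038 -0.0317  0.1199] F [-0.29  1.17  0.7 ] y-ang 71.75 tilt 0.21 open 0.0852
```

```bash
python3 -m handwheel '-0.02 -0.034 0.3 0 0 0 -1;-0.02 -0.034 0.6 0 0 0 -1;-0.02 -0.034 0.72 0 0 0 -1;-0.02 -0.034 0.72 0 0 0 -1'
python3 go.py 0.7048 -0.0373 0.012 71.4
python3 - <<'E'
from m import *
im,w=snap('side','s1');cv2.imwrite('pics/s1c.png',cv2.resize(im[130:330,240:480,::-1],None,fx=3,fy=3))
E
```

```text
clock: 2.98
tcp_pos: [0.7067, -0.0392, 0.0136]
orientation: [0.501, 3.101, 0.001]
wrist_force: [-0.0, 0.4, -0.4]
opening: 0.0856
grip_force: 0.0
shift [0.016 0.008 0.011] turn [0.    0.    0.002] | t 2.975 tcp [ 0.7067 -0.0392  0.0136] F [-0.03  0.43 -0.41] y-ang 71.64 tilt 0.03 open 0.0856
```

View pics/s1c.png

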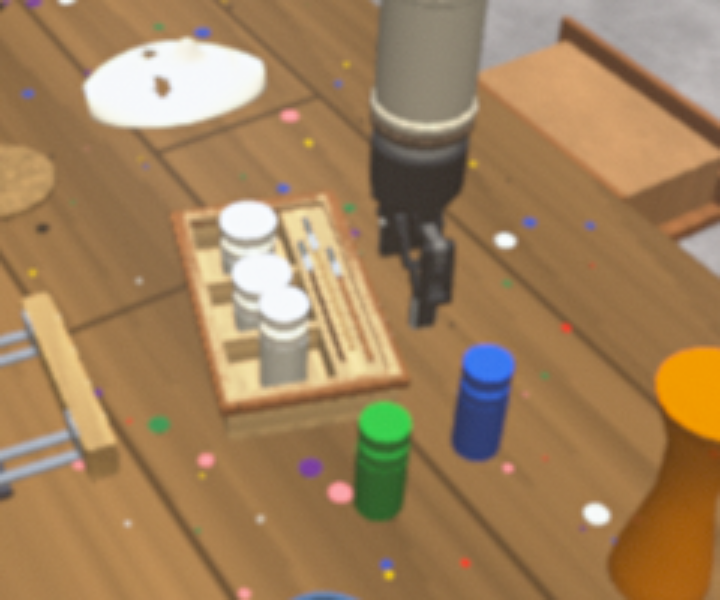

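The fingers stand behind the far lip, low and clear of the blue jar. I'm approaching until they touch.

```bash
python3 -m handwheel '0.05 0 0.01 0 0 0 -1;0.08 0 0.01 0 0 0 -1;0.1 0 0.01 0 0 0 -1;0.115 0 0.01 0 0 0 -1'
python3 -m handwheel '0.01 0 0 0 0 0 -1;0.02 0 0 0 0 0 -1;0.03 0 0 0 0 0 -1;0.04 0 0 0 0 0 -1'
python3 -m handwheel '0.01 0 0 0 0 0 -1;0.02 0 0 0 0 0 -1;0.03 0 0 0 0 0 -1;0.04 0 0 0 0 0 -1'
python3 go.py 0.7048 -0.0373 0.012 71.4
```

```text
clock: 3.52
tcp_pos: [0.69, -0.0347, 0.0118]
orientation: [0.502, 3.101, 0.0]
wrist_force: [0.2, -0.1, -0.6]
opening: 0.0852
grip_force: 0.0
clock: 4.03
tcp_pos: [0.6852, -0.0333, 0.0115]
orientation: [0.503, 3.099, -0.0]
wrist_force: [3.1, -1.5, -2.5]
opening: 0.0859
grip_force: 1.9
clock: 4.53
tcp_pos: [0.6786, -0.0311, 0.0115]
orientation: [0.503, 3.101, -0.0]
wrist_force: [3.6, -1.1, -2.3]
opening: 0.0854
grip_force: 2.0
shift [-0.179  0.016 -0.004] turn [-0.     0.     0.002] | t 4.525 tcp [ 0.6786 -0.0311  0.0115] F [ 3.63 -1.11 -2.28] y-ang 71.59 tilt 0.01 open 0.0854
```

```bash
python3 go.py 0.642 -0.0175 0.0115 77; python3 go.py 0.606 -0.0039 0.0115 82.5
```

```text
shift [ 0.26   0.009 -0.   ] turn [-0.     0.    -0.045] | t 4.525 tcp [ 0.6786 -0.0311  0.0115] F [ 3.63 -1.11 -2.28] y-ang 71.59 tilt 0.01 open 0.0854
shift [ 0.516  0.019 -0.   ] turn [-0.     0.    -0.091] | t 4.525 tcp [ 0.6786 -0.0311  0.0115] F [ 3.63 -1.11 -2.28] y-ang 71.59 tilt 0.01 open 0.0854
```

```bash
python3 -m handwheel '0.025 0 0 0 0 -0.005 -1;0.05 0 0 0 0 -0.01 -1;0.075 0 0 0 0 -0.014 -1;0.1 0 0 0 0 -0.018 -1;0.13 0 0 0 0 -0.023 -1;0.16 0 0 0 0 -0.028 -1;0.19 0 0 0 0 -0.033 -1;0.22 0.01 0 0 0 -0.038 -1;0.25 0.01 0 0 0 -0.044 -1'
python3 go.py 0.606 -0.0039 0.0115 82.5
python3 - <<'E'
from m import *
im,w=snap('top','t1');tray(w,(235,405,170,300))
E
```

```text
clock: 5.65
tcp_pos: [0.6433, -0.0176, 0.0115]
orientation: [0.358, 3.121, 0.0]
wrist_force: [3.4, 0.4, -0.5]
opening: 0.0855
grip_force: 2.1
shift [ 0.263  0.032 -0.   ] turn [ 0.     0.    -0.047] | t 5.65 tcp [ 0.6433 -0.0176  0.0115] F [ 3.45  0.38 -0.48] y-ang 76.91 tilt 0.01 open 0.0855
tray [0.5692 0.0378] [0.1565 0.1717] yaw -0.2206 3021
```

```bash
python3 -m handwheel '0.025 0 0 0 0 -0.005 -1;0.05 0.01 0 0 0 -0.01 -1;0.08 0.01 0 0 0 -0.015 -1;0.11 0.01 0 0 0 -0.02 -1;0.14 0.02 0 0 0 -0.025 -1;0.17 0.02 0 0 0 -0.03 -1;0.2 0.02 0 0 0 -0.036 -1;0.23 0.03 0 0 0 -0.041 -1;0.255 0.03 0 0 0 -0.047 -1'
python3 go.py 0.5864 -0.0013 0.0115 82.5
python3 - <<'E'
from m import *
im,w=snap('top','t2');tray(w,(235,405,170,297))
rect(w,lambda z:(z>0.03)&(z<0.048),(255,375,299,335),'stop')
cv2.imwrite('pics/t2c.png',cv2.resize(im[150:350,220:440,::-1],None,fx=3,fy=3))
E
```

```text
clock: 6.82
tcp_pos: [0.6071, -0.0044, 0.0114]
orientation: [0.204, 3.135, 0.0]
wrist_force: [4.9, 0.2, -0.9]
opening: 0.0853
grip_force: 2.4
shift [ 0.139  0.002 -0.   ] turn [0. 0. 0.] | t 6.825 tcp [ 0.6071 -0.0044  0.0114] F [ 4.91  0.2  -0.91] y-ang 82.55 tilt 0.01 open 0.0853
tray [0.5298 0.0577] [0.1515 0.1527] yaw 1.5173 2604
stop [0.4176 0.0367] [0.0272 0.1324] yaw -0.1282 1036
```

View pics/t2c.png

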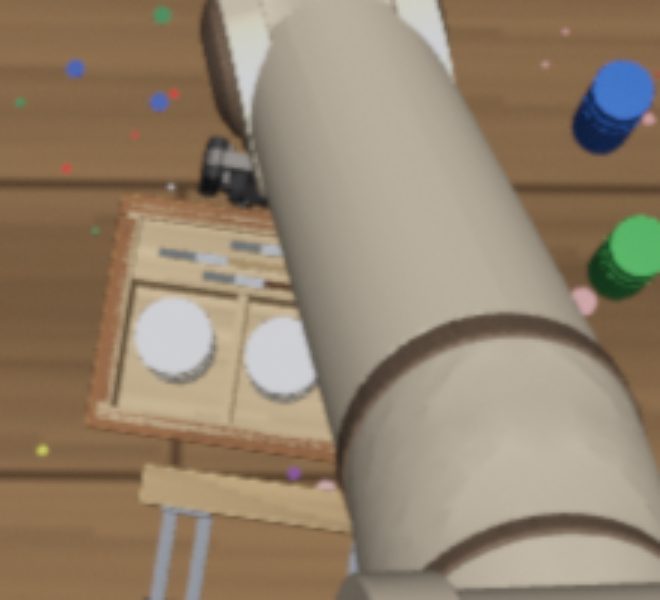

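The tray is parallel to the bar, with roughly 20 mm left to go. Its left near corner is at crop (95,420) and the bar's corner at (145,470). I'm now creeping forward.

```bash
python3 -m handwheel '0.015 0 0 0 0 0 -1;0.03 0 0 0 0 0 -1;0.045 0 0 0 0 0 -1;0.06 0 0 0 0 0 -1;0.075 0 0 0 0 0 -1;0.09 0 0 0 0 0 -1' | grep -v grip
python3 -m handwheel '0.005 0 0 0 0 0 -1;0.01 0 0 0 0 0 -1;0.01 0 0 0 0 0 -1' | egrep 'tcp|wrist'
python3 -m handwheel '0.005 0 0 0 0 0 -1;0.01 0 0 0 0 0 -1;0.01 0 0 0 0 0 -1' | egrep 'tcp|wrist'
```

```text
clock: 7.62
tcp_pos: [0.594, -0.003, 0.0114]
orientation: [0.205, 3.134, -0.0]
wrist_force: [5.2, -0.3, -0.7]
opening: 0.0855
tcp_pos: [0.5925, -0.0027, 0.0114]
wrist_force: [5.1, -1.7, -0.0]
tcp_pos: [0.591, -0.0026, 0.0115]
wrist_force: [5.5, -0.8, 0.7]
```

```bash
python3 -m handwheel '0.005 0 0 0 0 0 -1;0.01 0 0 0 0 0 -1;0.01 0 0 0 0 0 -1' | egrep 'tcp|wrist'
python3 -m handwheel '0.005 0 0 0 0 0 -1;0.01 0 0 0 0 0 -1' | egrep 'tcp|wrist'
```

```text
tcp_pos: [0.5898, -0.0024, 0.0114]
wrist_force: [4.6, -0.8, -0.6]
tcp_pos: [0.5897, -0.0025, 0.0116]
wrist_force: [9.3, -1.1, -4.4]
```

```bash
python3 -m handwheel '0.005 0 0 0 0 0 -1;0.005 0 0 0 0 0 -1' | egrep 'tcp|wrist'
```

```text
tcp_pos: [0.5897, -0.0026, 0.0118]
wrist_force: [9.9, -1.5, -4.7]
```

```bash
python3 -m handwheel '0.004 0 0 0 0 0 -1;0.004 0 0 0 0 0 -1;0.004 0 0 0 0 0 -1;0.004 0 0 0 0 0 -1' | egrep 'tcp|wrist'
python3 go.py 0.5864 -0.0013 0.0115 82.5
python3 - <<'E'
from m import *
im,w=snap('top','t3')
cv2.imwrite('pics/t3c.png',cv2.resize(im[150:350,220:440,::-1],None,fx=3,fy=3))
s=w[180:345,225:345];z=s[...,2]
# near-lip edge direction: lip points by column
E
```

```text
tcp_pos: [0.5898, -0.0025, 0.012]
wrist_force: [11.7, -1.2, -4.8]
shift [0.023 0.005 0.003] turn [ 0.     0.003 -0.   ] | t 9.75 tcp [ 0.5898 -0.0025  0.012 ] F [11.68 -1.2  -4.77] y-ang 82.46 tilt 0.33 open 0.0853
```

View pics/t3c.png

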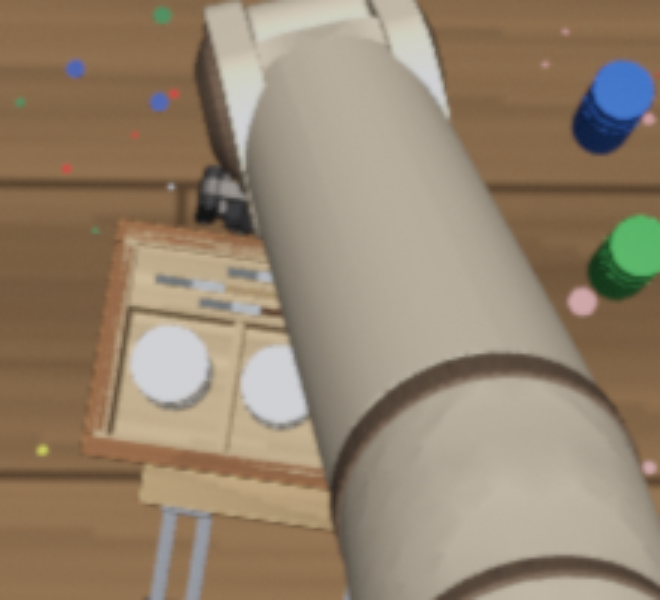

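```bash
python3 -m handwheel '0.003 0 0 0 0 0 -1;0.003 0 0 0 0 0 -1;0.003 0 0 0 0 0 -1;0.003 0 0 0 0 0 -1' | egrep 'tcp|wrist'
python3 -m handwheel '-0.01 0 0 0 0 0 -1;-0.02 0 0 0 0 0 -1;-0.04 0 0 0 0 0 -1;-0.1 0 0 0 0 0 -1;-0.16 0 0 0 0 0 -1;-0.16 0 -0.3 0 0 0 -1;-0.16 0 -0.7 0 0 0 -1;-0.16 0 -1 0 0 0 -1;-0.16 0 -1 0 0 0 -1' | egrep 'tcp|wrist'
python3 -m handwheel '-0.3 0.6 -0.3 0 0 0 -1;-0.6 1 -0.3 0 0 0 -1;-0.6 1 -0.3 0 0 0 -1;-0.6 1 -0.3 0 0 0 -1;-0.6 1 -0.3 0 0 0 -1' | egrep 'tcp|wrist'
python3 - <<'E'
from m import *
im,w=snap('top','t4')
cv2.imwrite('pics/t4.png',im[:,:,::-1])
tray(w,(235,405,170,307))
blob(w,(330,385,225,275),0.085,0.12,'tall')
E
```

```text
tcp_pos: [0.5898, -0.0026, 0.0122]
wrist_force: [12.1, -0.8, -3.2]
tcp_pos: [0.6133, -0.0048, 0.1661]
wrist_force: [0.2, 0.4, 0.1]
tcp_pos: [0.7177, 0.1315, 0.2043]
wrist_force: [-0.5, -0.2, -0.5]
tray [ 0.5045 -0.0696] [0.0798 0.1275] yaw 1.4444 1372
tall enc [ 0.4934 -0.0611] 0.0094 mean [ 0.4935 -0.0603  0.0979] 38
```

View pics/t4.png

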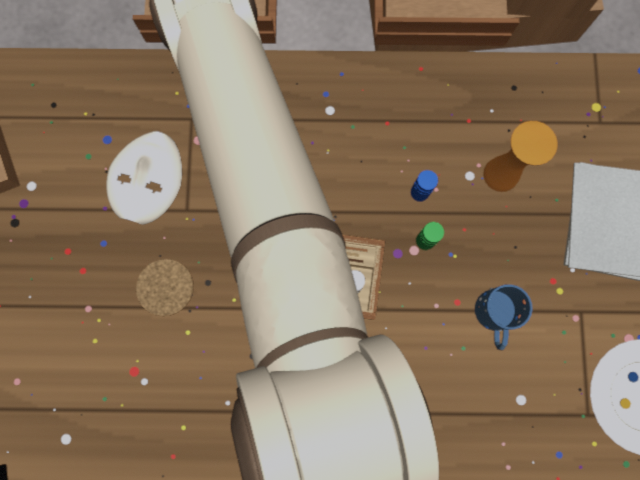

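```bash
python3 -m handwheel '0.2 0.4 0 0 0 0 -1;0.5 0.8 0 0 0 0 -1;0.8 1 0 0 0 0 -1;0.8 1 0 0 0 0 -1;0.8 1 0 0 0 0 -1' | egrep 'tcp|wrist'
python3 - <<'E'
from m import *
im,w=snap('top','t5')
tray(w,(235,405,170,307))
blob(w,(330,385,225,305),0.085,0.12,'tall')
blob(w,(330,385,225,305),0.055,0.12,'tall')
for b in ((255,305,235,300),(305,338,240,300)): blob(w,b,0.055,0.07,'squat')
cv2.imwrite('pics/t5c.png',cv2.resize(im[200:350,220:420,::-1],None,fx=3,fy=3))
E
```

```text
tcp_pos: [0.6191, 0.2949, 0.2065]
wrist_force: [0.1, -1.1, 0.3]
tray [0.5026 0.0114] [0.1542 0.2402] yaw -0.1257 5117
tall enc [ 0.4791 -0.0564] 0.019 mean [ 0.4788 -0.056   0.0972] 360
tall enc [ 0.479  -0.0562] 0.0192 mean [ 0.4774 -0.0553  0.0941] 404
squat enc [0.4908 0.0696] 0.0402 mean [0.4974 0.0801 0.0634] 584
squat enc [0.4873 0.0173] 0.0241 mean [0.487  0.0147 0.0634] 478
```

View pics/t5c.png

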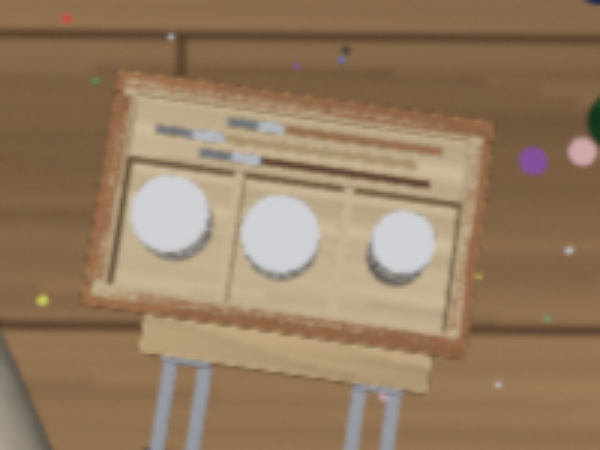

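```bash
python3 go.py 0.479 -0.0565 0.2 -7.2;python3 go.py 0.479 -0.0565 0.2 172.8; python3 -c "
from h import *
print(ctrl.get_obs()['joint_positions'].round(2))"
```

```text
shift [ 0.623 -2.438  0.046] turn [-0.     0.001  0.746] | t 12.775 tcp [0.6203 0.2935 0.2064] F [ 0.89 -1.14 -0.14] y-ang 82.36 tilt 0.12 open 0.0855
shift [ 0.623 -2.438  0.046] turn [-0.001 -0.    -0.754] | t 12.775 tcp [0.6203 0.2935 0.2064] F [ 0.89 -1.14 -0.14] y-ang 82.36 tilt 0.12 open 0.0855
[-0.26  0.57 -0.33  1.48  0.2   1.12  0.81]
```

```bash
python3 -m handwheel '0.1 -0.2 0 0 0 -0.08 -1;0.2 -0.5 0 0 0 -0.16 -1;0.3 -0.8 0 0 0 -0.24 -1;0.3 -1 0 0 0 -0.32 -1;0.3 -1 0 0 0 -0.4 -1;0.3 -1 0 0 0 -0.49 -1;0.3 -1 0 0 0 -0.58 -1;0.3 -1 0 0 0 -0.67 -1;0.3 -1 0 0 0 -0.754 -1;0.3 -1 0 0 0 -0.754 -1' | egrep 'tcp|wrist'
python3 go.py 0.479 -0.0565 0.2 172.8;  python3 -c "
from h import *
print(ctrl.get_obs()['joint_positions'].round(2))"
```

```text
tcp_pos: [0.5562, 0.1503, 0.206]
wrist_force: [0.8, 0.7, 0.2]
shift [1.433 0.333 0.041] turn [ 0.    -0.    -0.002] | t 14.025 tcp [0.5562 0.1503 0.206 ] F [0.8  0.72 0.19] y-ang 172.61 tilt 0.04 open 0.085
[ 0.2   0.44 -0.66  1.76  0.31  1.05  2.45]
```

```bash
python3 -m handwheel '0.1 0 0 0 0 0.08 -1;0.2 0 0 0 0 0.16 -1;0.3 0.1 0 0 0 0.24 -1;0.4 0.17 0 0 0 0.32 -1;0.5 0.17 0 0 0 0.4 -1;0.6 0.17 0 0 0 0.49 -1;0.7 0.17 0 0 0 0.58 -1;0.7 0.17 0 0 0 0.67 -1;0.7 0.17 0 0 0 0.75 -1;0.7 0.17 0 0 0 0.75 -1' | egrep 'tcp|wrist'
python3 go.py 0.479 -0.0565 0.2 -7.2;  python3 -c "
from h import *
print(ctrl.get_obs()['joint_positions'].round(2))"
```

```text
tcp_pos: [0.5174, 0.051, 0.2066]
wrist_force: [-0.0, 0.3, 0.2]
shift [ 0.163 -0.743  0.044] turn [0.   0.   0.75] | t 15.275 tcp [0.5174 0.051  0.2066] F [-0.05  0.28  0.16] y-ang 82.76 tilt 0.04 open 0.0857
[ 0.15  0.29 -0.35  1.9   0.12  0.97  1.19]
```

```bash
python3 -m handwheel '0.05 -0.1 0 0 0 0.08 -1;0.1 -0.2 0 0 0 0.16 -1;0.16 -0.3 0 0 0 0.24 -1;0.16 -0.4 0 0 0 0.32 -1;0.16 -0.5 0 0 0 0.4 -1;0.16 -0.6 0 0 0 0.49 -1;0.16 -0.74 0 0 0 0.58 -1;0.16 -0.74 0 0 0 0.67 -1;0.16 -0.74 0 0 0 0.75 -1;0.16 -0.74 0 0 0 0.75 -1' | egrep 'tcp|wrist'
python3 go.py 0.479 -0.0565 0.12 -7.2;  python3 -c "
from h import *
print(ctrl.get_obs()['joint_positions'].round(2))"
```

```text
tcp_pos: [0.4797, -0.0555, 0.2064]
wrist_force: [0.1, 0.1, 0.9]
shift [-0.007 -0.004  0.576] turn [0.    0.    0.002] | t 16.525 tcp [ 0.4797 -0.0555  0.2064] F [0.12 0.06 0.91] y-ang -6.91 tilt 0.01 open 0.0855
[ 0.13  0.2  -0.08  1.99  0.02  0.94 -0.08]
```

```bash
python3 -m handwheel '-0.007 -0.004 0.2 0 0 0 -1;-0.007 -0.004 0.5 0 0 0 -1;-0.007 -0.004 0.75 0 0 0 -1;-0.007 -0.004 0.9 0 0 0 -1;-0.007 -0.004 0.99 0 0 0 -1;-0.007 -0.004 0.99 0 0 0 -1' | egrep 'tcp|wrist'
python3 go.py 0.479 -0.0565 0.058 -7.2
python3 -m handwheel '0 0 0 0 0 0 -0.2;0 0 0 0 0 0 0;0 0 0 0 0 0 0.2;0 0 0 0 0 0 0.4;0 0 0 0 0 0 0.6;0 0 0 0 0 0 0.6;0 0 0 0 0 0 0.6' 25
```

```text
tcp_pos: [0.4784, -0.0559, 0.0573]
wrist_force: [0.2, 0.2, 0.2]
shift [-0.003  0.004 -0.005] turn [-0.001 -0.     0.002] | t 17.275 tcp [ 0.4784 -0.0559  0.0573] F [0.19 0.19 0.18] y-ang -6.91 tilt 0.09 open 0.085
clock: 18.15
tcp_pos: [0.4798, -0.0559, 0.0588]
orientation: [2.352, 2.081, 0.002]
wrist_force: [-0.9, 0.1, 6.6]
opening: 0.0373
grip_force: 24.8
```

```bash
python3 -m handwheel '0 0 -0.02 0 0 0 0.6;0 0 -0.05 0 0 0 0.6;0 0 -0.1 0 0 0 0.6;0 0 -0.2 0 0 0 0.6;0 0 -0.4 0 0 0 0.6;0 0 -0.6 0 0 0 0.6;0 0 -0.8 0 0 0 0.6;0 0 -0.85 0 0 0 0.6;0 0 -0.85 0 0 0 0.6' 40
python3 go.py 0.4725 0.3045 0.186 -7.2
python3 - <<'E'
from m import *
im,w=snap('side','s2');cv2.imwrite('pics/s2c.png',cv2.resize(im[100:320,180:440,::-1],None,fx=2.7,fy=2.7))
E
```

```text
clock: 19.27
tcp_pos: [0.479, -0.0558, 0.1857]
orientation: [2.353, 2.081, 0.001]
wrist_force: [-0.5, 0.5, -1.7]
opening: 0.0367
grip_force: 40.2
shift [ 2.379e+00 -3.360e-01 -2.000e-03] turn [ 0.    -0.     0.002] | t 19.275 tcp [ 0.479  -0.0558  0.1857] F [-0.48  0.45 -1.68] y-ang -7.01 tilt 0.06 open 0.0367
```

View pics/s2c.png

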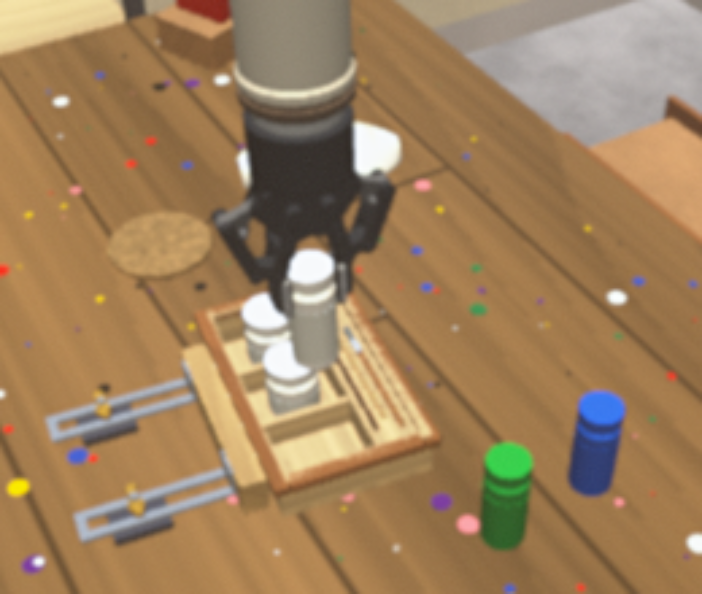

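```bash
python3 -m handwheel '0.1 0 0 0 0 0 0.6;0.3 -0.05 0 0 0 0 0.6;0.5 -0.1 0 0 0 0 0.6;0.793 -0.112 0 0 0 0 0.6' | egrep 'tcp|wrist|grip'
python3 -m handwheel '0.2 -0.03 0 0 0 0 0.6;0.45 -0.06 0 0 0 0 0.6;0.7 -0.1 0 0 0 0 0.6;0.793 -0.112 0 0 0 0 0.6' | egrep 'tcp|wrist|grip'
python3 -m handwheel '0.2 -0.03 0 0 0 0 0.6;0.45 -0.06 0 0 0 0 0.6;0.6 -0.1 0 0 0 0 0.6;0.7 -0.112 0 0 0 0 0.6;0.793 -0.112 0 0 0 0 0.6;0.793 -0.112 0 0 0 0 0.6' | egrep 'tcp|wrist|grip'
python3 go.py 0.4725 0.3048 0.075 -7.2
python3 - <<'E'
from m import *
im,w=snap('side','s3');im,w2=snap('top','t6')
s=w[100:260,180:320]; k=(im[...,0]*0)
p=s[(s[...,2]>0.10)&(s[...,2]<0.16)&(abs(s[...,1]-0.305)<0.05)&(abs(s[...,0]-0.4725)<0.05)]
for z in (0.125,0.13,0.135,0.14,0.15): 
  q=p[abs(p[:,2]-z)<0.003]; print(z,len(q),q.mean(0) if len(q) else '')
print(p[:,2].min() if len(p) else None)
tray(w2,(235,405,170,307))
E
```

```text
tcp_pos: [0.4755, 0.0653, 0.1842]
wrist_force: [0.8, -0.2, -0.7]
grip_force: 40.2
tcp_pos: [0.4731, 0.1881, 0.1844]
wrist_force: [-0.1, -0.4, -1.5]
grip_force: 40.2
tcp_pos: [0.4726, 0.3051, 0.1852]
wrist_force: [0.5, -0.3, -1.4]
grip_force: 40.2
shift [-0.002 -0.     0.735] turn [-0.    -0.     0.002] | t 21.075 tcp [0.4726 0.3051 0.1852] F [ 0.55 -0.27 -1.39] y-ang -6.98 tilt 0.01 open 0.0369
0.125 0 
0.13 4 [0.46789719 0.29260287 0.13199894]
0.135 18 [0.47271809 0.29136752 0.13515333]
0.14 26 [0.46842437 0.29163916 0.14049918]
0.15 26 [0.46846046 0.29107586 0.14938017]
0.13140432196282514
tray [0.502  0.0117] [0.1534 0.2406] yaw -0.129 5108
```

```bash
python3 -m handwheel '0 0 0.1 0 0 0 0.6;0 0 0.3 0 0 0 0.6;0 0 0.5 0 0 0 0.6;0 0 0.65 0 0 0 0.6;0 0 0.75 0 0 0 0.6;0 0 0.8 0 0 0 0.6;0 0 0.82 0 0 0 0.6;0 0 0.82 0 0 0 0.6' | egrep 'tcp|wrist'
python3 -m handwheel '0 0 0.01 0 0 0 0.6;0 0 0.01 0 0 0 0.6' | egrep 'tcp|wrist'
python3 -m handwheel '0 0 0.007 0 0 0 0.6;0 0 0.007 0 0 0 0.6' | egrep 'tcp|wrist'
```

```text
tcp_pos: [0.4728, 0.3048, 0.0628]
wrist_force: [0.5, 0.5, -1.0]
tcp_pos: [0.4727, 0.3047, 0.0613]
wrist_force: [-0.7, -0.1, -1.0]
tcp_pos: [0.4724, 0.3045, 0.0599]
wrist_force: [0.2, -0.3, -1.7]
```

```bash
python3 -m handwheel '0 0 0.005 0 0 0 0.6;0 0 0.007 0 0 0 0.6;0 0 0.007 0 0 0 0.6' | egrep 'tcp|wrist'
```

```text
tcp_pos: [0.4725, 0.3046, 0.059]
wrist_force: [-0.2, -0.8, 2.8]
```

Contact with the mat: the wrist force changed from -1.7 N to +2.8 N. Next I open the fingers slowly and then retreat upwards.

```bash
python3 -m handwheel '0 0 0 0 0 0 0.1;0 0 0 0 0 0 -0.1;0 0 0 0 0 0 -0.4;0 0 0 0 0 0 -0.7;0 0 0 0 0 0 -1;0 0 0 0 0 0 -1;0 0 0 0 0 0 -1' | egrep 'tcp|wrist|open'
python3 -m handwheel '0 0 -0.1 0 0 0 -1;0 0 -0.3 0 0 0 -1;0 0 -0.6 0 0 0 -1;0 0 -0.9 0 0 0 -1;0 0 -1 0 0 0 -1' | egrep 'tcp|wrist'
python3 -m handwheel '0.2 -0.2 0 0 0 0 -1;0.5 -0.6 0 0 0 0 -1;0.9 -1 0 0 0 0 -1;0.9 -1 0 0 0 0 -1;0.9 -1 0 0 0 0 -1' | egrep 'tcp|wrist'
python3 - <<'E'
from m import *
im,w=snap('top','t7')
tray(w,(235,405,170,307));rect(w,lambda z:(z>0.03)&(z<0.038),(255,375,300,335),'stop')
blob(w,(130,200,250,325),0.085,0.12,'tall');blob(w,(130,200,250,325),0.06,0.12,'tall')
cv2.imwrite('pics/t7c.png',im[100:400,80:480,::-1])
E
```

```text
tcp_pos: [0.4725, 0.3045, 0.0588]
wrist_force: [-1.1, 0.0, 0.3]
opening: 0.0854
tcp_pos: [0.474, 0.3058, 0.2132]
wrist_force: [-0.0, 0.0, 0.1]
tcp_pos: [0.3363, 0.4595, 0.2088]
wrist_force: [0.6, -0.2, 0.3]
tray [0.5025 0.0117] [0.1531 0.2409] yaw -0.1234 5093
stop [0.4174 0.0287] [0.026  0.0869] yaw -0.0916 560
tall enc [0.4715 0.3032] 0.0194 mean [0.471  0.3023 0.0971] 382
tall enc [0.4716 0.303 ] 0.0195 mean [0.4702 0.3    0.0922] 472
```

View pics/t7c.png

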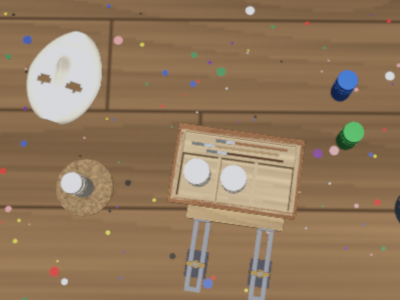

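The tall jar stands upright on the mat, with its top at crop (71,183), offset from the mat's centre only by parallax. The tray is square at the bar and both squat jars are upright. I'm handing in.

```bash
python3 -c "
from station import ctrl
print(ctrl.sign_off())"
```

```text
the job is handed in; nothing more can be done
None
```

I handed the job in at about 25 s with no verdict returned: the tray sits square against the stop bar, the tall jar is upright within about 2 mm of the mat's middle, both squat jars still stand in the tray, and the mug, mask and vase were never touched.

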